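Tip the washed grinding balls into the drying tray

TASK

Clear the tipping stand: take the glue bottle out of the track and the vial out of the metal tray and stand both upright on the lined pad, and push the tray along the track right up to its end stop. Then swing the crank over to tip the beaker until all four steel balls have rolled into the tray, and swing the crank all the way back so that the beaker stands upright again. Do not shove or knock the wash bottle, the petri dish or the marker pen on the pad.

Things in the scene. Friction and masses are not known exactly. Their poses are not given: they have to be found in the camera images.
- stand: Aluminium tipping stand, fixed; place and yaw vary. Origin: on the worktop under the middle of the tipping axis; z up, y along the axis, -x the side to which the beaker tips. The axis is 125 mm up, between two uprights at y = +-42 mm (8 mm thick, 30 mm deep in x, 128 mm high; bosses to y = +-48, z = 140 mm). Foot 8 mm thick, x = -20 to +62, y = +-54 mm.
- end_stop (a point): Foot of the end stop's face, on the track's centre line; axes as the stand's; it lies at stand x -75, y -35.5, z 8 mm. From here the track runs 214 mm towards +y to its open end: a flat bed (z = 8 mm over the worktop, tray and glue bottle stand on it) between two steel guide rails 8 mm wide, 12 mm high over the bed, 92.5 mm apart inside. The stop stands 22 mm over the bed.
- cradle (a joint): Tip angle, rad: 0 = beaker upright (rest stop); grows as the beaker tips to the stand's -x; 1.95 = stop, the balls have then rolled out. Stiff hinge (0.15 N m), stays where left. The crank arm (90 mm from axis to handle, at stand y = 56 mm) turns with it: at angle q it leans q - 0.70 rad from straight up towards the stand's -x (at rest it leans 0.70 rad to +x).
- beaker_rim (a point): Centre of the glass beaker's mouth as it stands upright (this point stays on the stand): 56 mm above the tipping axis, 181 mm above the worktop. The beaker (51 mm wide, 61 mm high) is fixed in the cradle, its bottom 5 mm below the axis, and tips with it.
- crank_grip (a point): Middle of the crank's handle: a black round bar 14 mm thick and 56 mm long, parallel to the stand's y (y = 58 to 114 mm, this point at y = 88 mm), fixed to the arm 90 mm from the tipping axis. It moves round the axis with the crank.
- tray: Loose metal tray in the track, 80 mm (x) by 70 (y), 34 high, walls and floor 3, 0.3 kg; a 36 mm long slide shoe at mid-side, 90 mm over both. Origin: centre of underside, axes as the stand's. Home = its -y wall against the stop, centre at stand y = -0.5 mm. Pushed over about 20 mm off its centre line it cocks and jams; at the middle of its +y wall it runs easily (2 N).
- glue_bottle: Small yellow glue bottle with a red cone tip, standing in the track between tray and end stop: body 32 mm in diameter and 52 mm high, tip up to 78 mm. Origin: centre of its underside, z up.
- vial: Glass vial with black screw cap, 22 mm in diameter, 50 mm high, standing in the tray. Origin: centre of its underside, z up.
- lined_pad: White ruled writing pad lying on the worktop on the left, fixed, 151 mm (x) by 143 mm (y), 11 mm thick. Origin: centre of its underside, z up. The marker pen lies on it along its far (+x) edge.
- marker_pen: Red and white marker pen, 135 mm long (its y), 17 mm thick, lying on the pad, parallel to the pad's y, its centre at about pad x = 55 mm. Bystander. Origin: centre of its underside.
- wash_bottle: White wash bottle with red cap and bent spout, 60 x 93 mm, 179 mm high, standing behind the pad. Bystander. Origin: centre of its underside; the 60 mm thick body stands 17 mm to its +y.
- petri_dish: Clear petri dish, 61 mm in diameter, 14 mm high, lying to the right of the stand. Bystander. Origin: centre of its underside.
- ball_1_center (a point): Steel ball, 13 mm in diameter, 11 g, at the start in the beaker; this point is its centre.
- ball_2_center (a point): Steel ball, 13 mm in diameter, 11 g, at the start in the beaker; this point is its centre.
- ball_3_center (a point): Steel ball, 13 mm in diameter, 11 g, at the start in the beaker; this point is its centre.
- ball_4_center (a point): Steel ball, 13 mm in diameter, 11 g, at the start in the beaker; this point is its centre.

How it is judged (in metres and radians):
On the way, in this order (a step that is already met when the one before it is completed fails the run):
1. the bottle and the vial stand upright on the pad, let go, and the tray is home against the end stop, with the beaker still upright (x of glue_bottle in the frame of lined_pad between -0.075 and 0.075 m and y of glue_bottle in the frame of lined_pad between -0.071 and 0.071 m and z of glue_bottle in the frame of lined_pad between 0.006 and 0.016 m and angle between each of glue_bottle, vial's own z axis and vertical below 0.15 rad and contact force between each of glue_bottle, vial and the fingers below 0.1 N and x of vial in the frame of lined_pad between -0.075 and 0.075 m and y of vial in the frame of lined_pad between -0.071 and 0.071 m and z of vial in the frame of lined_pad between 0.006 and 0.016 m and y of tray in the frame of stand below 0.005 m and x of tray in the frame of stand between -0.085 and -0.065 m and z of tray in the frame of stand between 0 and 0.014 m and value of joint cradle below 0.3 rad), for 0.2 s.
2. the beaker is tipped over and all four balls are in the tray, which is at the end stop (value of joint cradle above 1.4 rad and y of tray in the frame of stand below 0.005 m and x of tray in the frame of stand between -0.085 and -0.065 m and z of tray in the frame of stand between 0 and 0.014 m and x of ball_1_center in the frame of tray between -0.04 and 0.04 m and y of ball_1_center in the frame of tray between -0.035 and 0.035 m and z of ball_1_center in the frame of tray between 0 and 0.025 m and x of ball_2_center in the frame of tray between -0.04 and 0.04 m and y of ball_2_center in the frame of tray between -0.035 and 0.035 m and z of ball_2_center in the frame of tray between 0 and 0.025 m and x of ball_3_center in the frame of tray between -0.04 and 0.04 m and y of ball_3_center in the frame of tray between -0.035 and 0.035 m and z of ball_3_center in the frame of tray between 0 and 0.025 m and x of ball_4_center in the frame of tray between -0.04 and 0.04 m and y of ball_4_center in the frame of tray between -0.035 and 0.035 m and z of ball_4_center in the frame of tray between 0 and 0.025 m), for 0.2 s.
At the end, for the whole second after the job is handed in: The beaker is upright again (cradle below 0.12 rad), all four balls lie in the tray, the tray is within 5.5 mm of its place against the end stop, and the glue bottle and the vial stand upright (within 0.15 rad) on the lined pad, at rest and let go (value of joint cradle below 0.12 rad and y of tray in the frame of stand below 0.005 m and x of tray in the frame of stand between -0.085 and -0.065 m and z of tray in the frame of stand between 0 and 0.014 m and x of ball_1_center in the frame of tray between -0.04 and 0.04 m and y of ball_1_center in the frame of tray between -0.035 and 0.035 m and z of ball_1_center in the frame of tray between 0 and 0.025 m and x of ball_2_center in the frame of tray between -0.04 and 0.04 m and y of ball_2_center in the frame of tray between -0.035 and 0.035 m and z of ball_2_center in the frame of tray between 0 and 0.025 m and x of ball_3_center in the frame of tray between -0.04 and 0.04 m and y of ball_3_center in the frame of tray between -0.035 and 0.035 m and z of ball_3_center in the frame of tray between 0 and 0.025 m and x of ball_4_center in the frame of tray between -0.04 and 0.04 m and y of ball_4_center in the frame of tray between -0.035 and 0.035 m and z of ball_4_center in the frame of tray between 0 and 0.025 m and x of glue_bottle in the frame of lined_pad between -0.075 and 0.075 m and y of glue_bottle in the frame of lined_pad between -0.071 and 0.071 m and z of glue_bottle in the frame of lined_pad between 0.006 and 0.016 m and angle between each of glue_bottle, vial's own z axis and vertical below 0.15 rad and contact force between each of glue_bottle, vial and the fingers below 0.1 N and x of vial in the frame of lined_pad between -0.075 and 0.075 m and y of vial in the frame of lined_pad between -0.071 and 0.071 m and z of vial in the frame of lined_pad between 0.006 and 0.016 m and linear speed of each of glue_bottle, vial, tray below 0.02 m/s); the robot touches nothing.
It fails at once if the wash bottle, petri dish or marker pen is shoved or knocked (moved more than 30 mm) (distance of any of wash_bottle, petri_dish, marker_pen from where it was at the start of the episode above 0.03 m).
It also fails if it takes over 72 s, if anything falls off the work surface, if the arm or the gripper's body presses on something with over 40 N, if the wrist force passes 120 N, or if a joint passes its speed limit or range.

ROBOT

A 6-joint arm with a two-finger parallel gripper is mounted at the origin on a cart in front of the work surface, level with it; the furniture and walls round the work are solid. World frame = base frame: x ahead of the robot, y to its left, z up, the work surface at z = 0. Lengths are in mm, angles in rad, forces in N, time in s.
With the tool pointing down it reaches from about 300 to 850 mm from the base axis. Payload 4.2 kg.
Tool frame: the origin (TCP) lies at the very end of the fingers, on their centre line; the grasp point (between the pads) lies 19 mm behind it; z points along the fingers, y is the line along which they close (so a half turn about z gives the same grasp; the last joint's range is limited). The gripper opens to 91 mm and grips with 3 to 60 N. Pads are 32 mm wide; open, the fingers measure 118 mm over their backs; the gripper's body (76 mm by 178 mm) begins 60 mm behind the grasp point.
Start: joints at [-1.234, 0.32, 1.565, -0, 1.257, -0.02], TCP at [200.839, -538.802, 213.976] pointing down, gripper open.
Joint ranges: [-3.11, 3.11], [-0.84, 2.01], [0.21, 2.61], [-1.34, 4.49], [0.05, 2.63], [-2.56, 2.56]. Speed limits (rad/s): [2.57, 2.57, 3.14, 3.14, 3.14, 3.14].

INTERFACE

Orientations are given as a 3x3 rotation matrix whose columns are the frame's x, y, z axes.
In Python, from bench import state, get_image, camera_params, hand_in gives the robot as it stands. The module is installed in compiled form; this text tells all that it offers.
- The arm moves only by the tool arm_command, never from a script. Its arguments are lists of equal length, an entry for each row: "travel": the shift along the tool's x, y, z each as a share of 2.5 cm, from -1 to 1, a list of three; "twist": the turn, a rotation vector about the tool's x, y, z each as a share of 5 degrees, from -1 to 1, a list of three; "fingers": the opening, from -1 (shut) to 1 (fully open). In form: {"travel": [[tx, ty, tz], ...], "twist": [[wx, wy, wz], ...], "fingers": [fingers, ...]}. A call has 1 to 10 rows; each row shifts and turns the commanded pose from where the row before left it, along the tool's axes as they then stand; what a row does not reach is not made up. A row lasts 1/12 s, in which the tool goes at most 41.7 mm and 7.16 degrees, less where a joint would pass 70% of its speed; a pose out of reach is approached as far as the arm can. A call with a number of a shift or a turn outside -1 to 1 is refused whole. A call with a gripper value outside its range is refused whole. The fingers move at their own pace and stop on an object; the grip force is fixed at half the most. Time passes only in rows, so rows that do not move let the fingers close. It gives the time, the measured TCP pose, the force, the opening and the grip force at its end, in the units of the state.
- state(): the state, without advancing time (a new reading comes with each control period).
- get_image(name): name is "scene" or "top"; returns the picture (400x640x3 uint8, red, green, blue); there is no depth.
- camera_params(name): a dict with "mtx" (3x3 intrinsics, pixels), "view" (4x4, takes a point from world to camera coordinates). Camera axes: x right, y down, z forward; pixel columns grow to the right and rows downward; lengths in mm; the calibration is good to about 2 mm. A picture is of the moment at which its call begins. camera_params takes no time and is no camera call.
- hand_in(): hands the job in; it is judged then, once.
The state is a dict: "clock": time; "q": joint angles; "qd": joint speeds; "effort": joint torques, N m; "ee_pos": TCP position; "ee_rot": TCP orientation; "ft_force": force on the tool from outside, world axes, zero at the start; "wrist_torque": the same for the moment, N m; "opening": finger opening in mm; "grasp_force": force on a finger pad.
Only numpy, scipy, OpenCV 4.12 (cv2) and the standard library are available. Lean on these libraries where they do the work, as an engineer would, in place of code of your own. Each camera call takes 0.05 s, during which the arm holds its last target. There are 200 camera calls.

## Working session

There is one attempt and no reset: what is moved stays moved. The work goes in short steps, Python scripts to look and compute and a tool call to move; the robot and the scene stay as the last step left them, time stands still between calls to the robot, and variables do not carry over. Pictures are saved under pics/ and viewed, at most 10 in all, crops included, and the job is handed in when it is done.

Besides the shell and the picture viewer there is one more tool, called after "Request:" by a JSON object that holds its "name" and its "arguments", one argument or row to a line. arm_command: Moves the arm, as the interface text tells. Its arguments: {"type":"object","properties":{"travel":{"type":"array","items":{"type":"array","items":{"type":"number","minimum":-1,"maximum":1}}},"twist":{"type":"array","items":{"type":"array","items":{"type":"number","minimum":-1,"maximum":1}}},"fingers":{"type":"array","items":{"type":"number"}}},"required":["travel","twist","fingers"]}

```bash
mkdir -p pics; python3 - <<'E'
from bench import *
import cv2,numpy as np
for n in ("scene","top"):
    im=get_image(n); cv2.imwrite(f"pics/{n}0.png",im[:,:,::-1])
    p=camera_params(n); print(n,np.round(p["mtx"],1).tolist(),np.round(p["view"],4).tolist())
s=state(); print(s["clock"],np.round(s["ee_pos"],1),np.round(s["ee_rot"],3).tolist(),s["opening"])
E
```

```text
scene [[468.7, 0.0, 321.5], [0.0, 468.7, 195.6], [0.0, 0.0, 1.0]] [[-0.4871, -0.8733, 0.0039, 310.5807], [-0.4971, 0.2736, -0.8235, 337.3829], [0.7181, -0.403, -0.5674, 990.5427], [0.0, 0.0, 0.0, 1.0]]
top [[429.7, 0.0, 319.9], [0.0, 429.7, 201.4], [0.0, 0.0, 1.0]] [[0.0191, -0.9998, -0.0081, 59.8509], [-0.9918, -0.0179, -0.1262, 527.942], [0.126, 0.0105, -0.992, 1237.4162], [0.0, 0.0, 0.0, 1.0]]
0.1 [ 200.7 -538.4  213.2] [[0.937, 0.349, -0.001], [0.349, -0.937, 0.001], [0.0, -0.002, -1.0]] 91.30863466106209
```

View pics/scene0.png

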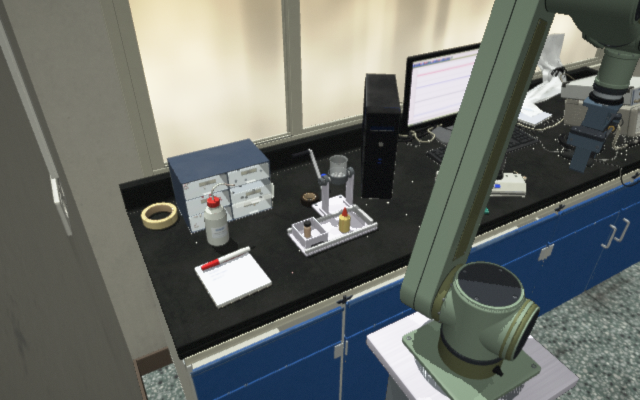

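View pics/top0.png

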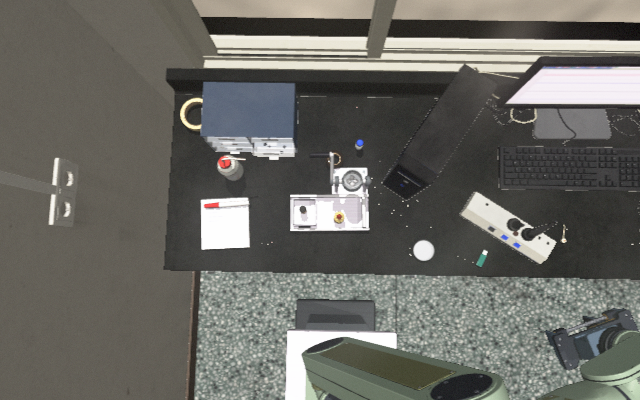

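Scene picture: the pad is near (232,275), the wash bottle at (216,225), the track at (333,232) with the vial at (307,228) and the glue bottle at (345,220), and the stand at (335,190). In the top view the track spans (290..369, 193..231), the vial is at (303,210) and the bottle at (339,217).

```bash
python3 - <<'E'
import cv2,numpy as np
a=cv2.imread("pics/scene0.png")[145:255,280:390]; b=cv2.imread("pics/top0.png")[145:240,280:380]
b2=cv2.imread("pics/top0.png")[190:255,192:257]
a=cv2.resize(a,(400,400),interpolation=cv2.INTER_CUBIC)
b=cv2.resize(b,(400,380),interpolation=cv2.INTER_CUBIC)
o=np.zeros((400,800,3),np.uint8); o[:,:400]=a;o[:380,400:]=b
cv2.imwrite("pics/z.png",o)
E
```

```text
(no output)
```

View pics/z.png

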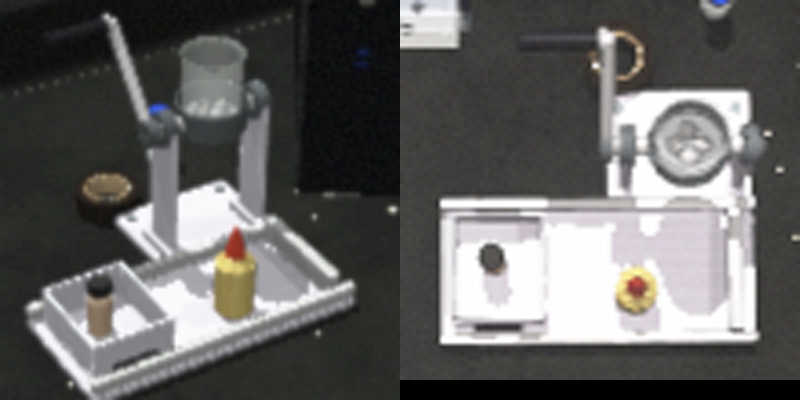

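Crops: the tray sits at the open (+y) left end with the vial at top px ~(302.5,209.5), the bottle at ~(339,216), and the crank handle at (310..331,155.5). I'll measure next.

```bash
cat > h.py <<'E'
import cv2,numpy as np
from bench import *
P={n:camera_params(n) for n in("scene","top")}
def ray(n,uv):
    M=np.array(P[n]["mtx"]);V=np.array(P[n]["view"]);R=V[:3,:3];t=V[:3,3]
    return -R.T@t, R.T@np.linalg.inv(M)@np.array([uv[0],uv[1],1.])
def onz(n,uv,z):
    c,d=ray(n,uv);return c+d*(z-c[2])/d[2]
def tri(a,b):
    c1,d1=ray("scene",a);c2,d2=ray("top",b);d1/=np.linalg.norm(d1);d2/=np.linalg.norm(d2)
    s=np.linalg.lstsq(np.c_[d1,-d2],c2-c1,rcond=None)[0]
    p,q=c1+s[0]*d1,c2+s[1]*d2;return (p+q)/2,np.linalg.norm(p-q)
def pix(n,p):
    M=np.array(P[n]["mtx"]);V=np.array(P[n]["view"]);w=M@(V[:3,:3]@np.array(p,float)+V[:3,3]);return w[:2]/w[2]
def blobs(im,f,box,amin=3):
    x0,y0,x1,y1=box;h=cv2.cvtColor(im[y0:y1,x0:x1],cv2.COLOR_BGR2HSV).astype(int)
    m=f(h[...,0],h[...,1],h[...,2]).astype(np.uint8)
    k,l,s,c=cv2.connectedComponentsWithStats(m)
    return [(np.round(c[i]+[x0,y0],2).tolist(),s[i].tolist()[2:],(s[i,:2]+[x0,y0]).tolist()) for i in range(1,k) if s[i,4]>=amin]
red=lambda h,s,v:((h<8)|(h>172))&(s>130)&(v>80)
yel=lambda h,s,v:(h>12)&(h<35)&(s>90)&(v>90)
def cross(prof,th):  # subpixel last crossing
    i=np.where(prof>th)[0]
    return i
E
python3 - <<'E'
from h import *
S=cv2.imread("pics/scene0.png");T=cv2.imread("pics/top0.png")
dark=lambda h,s,v:(v<75)
print("red S",blobs(S,red,(330,195,360,240)),"T",blobs(T,red,(325,205,355,230)))
print("yel S",blobs(S,yel,(330,195,360,240)),"T",blobs(T,yel,(325,205,355,230)))
print("cap S",blobs(S,dark,(299,216,314,232)),"T",blobs(T,dark,(296,200,310,220)))
g=cv2.cvtColor(T,cv2.COLOR_BGR2GRAY).astype(float)
def edge(p,th=120):
    i=np.where(p>th)[0]
    a,b=i[0],i[-1]
    return a-(p[a]-th)/(p[a]-p[a-1]), b+(p[b]-th)/(p[b]-p[b+1])
# track bottom edge, z=0..8
pts=[]
for u in range(296,364,4):
    pts.append(onz("top",(u,190+edge(g[190:245,u])[1]),4))
pts=np.array(pts);k=np.polyfit(pts[:,1],pts[:,0],1);print("near edge x=%.4f*y+%.1f"%tuple(k),"res",np.std(pts[:,0]-np.polyval(k,pts[:,1])))
for v in range(196,232,3):
    a,b=edge(g[v,275:385]);print(v,"L",round(275+a,2),np.round(onz("top",(275+a,v),14)[:2],1),"R",round(275+b,2),np.round(onz("top",(275+b,v),14)[:2],1))
# rail far top edge: columns left of foot
for u in(294,300,306,312,318,324): 
    a=185+edge(g[185:245,u])[0];print("far",u,round(a,2),np.round(onz("top",(u,a),20)[:2],1))
# pad
h=cv2.cvtColor(T,cv2.COLOR_BGR2HSV)
m=((h[...,2]>170)&(h[...,1]<60)).astype(np.uint8);m[:, :195]=0;m[:,255:]=0;m[:194]=0;m[255:]=0
c=max(cv2.findContours(m,0,2)[0],key=cv2.contourArea);r=cv2.minAreaRect(c);print("pad",r)
for q in cv2.boxPoints(r):print(np.round(onz("top",q,11)[:2],1))
for n,I,bx in(("scene",S,(190,240,255,275)),("top",T,(195,195,255,212))):
    for b in blobs(I,red,bx):print("pen",n,b,np.round(onz(n,b[0],20),1))
E
```

```text
red S [([344.31, 212.31], [5, 7, 26], [342, 209])] T [([338.43, 216.07], [4, 5, 14], [337, 214])]
yel S [([343.97, 222.99], [11, 18, 153], [339, 214])] T [([338.55, 217.45], [10, 11, 58], [334, 212])]
cap S [([303.62, 217.25], [14, 5, 40], [299, 216]), ([307.0, 223.5], [7, 6, 34], [304, 221])] T []
near edge x=-0.0260*y+443.8 res 0.14728440688240965
196 L 289.34 [543.9 162.3] R 368.48 [548.2 -75.8]
199 L 289.72 [534.8 160.9] R 368.16 [539.1 -74.8]
202 L 289.45 [525.7 161.4] R 367.79 [530.  -73.8]
205 L 289.44 [516.6 161.2] R 367.96 [520.9 -74.3]
208 L 289.45 [507.6 160.9] R 367.94 [511.9 -74.3]
211 L 289.48 [498.5 160.6] R 368.38 [502.8 -75.7]
214 L 289.46 [489.5 160.4] R 368.65 [493.8 -76.5]
217 L 289.46 [480.5 160.1] R 368.65 [484.8 -76.6]
220 L 289.47 [471.5 159.9] R 368.65 [475.8 -76.6]
223 L 289.45 [462.5 159.7] R 368.63 [466.9 -76.6]
226 L 289.44 [453.6 159.5] R 368.62 [457.9 -76.6]
229 L 289.34 [444.6 159.5] R 369.38 [449.  -78.9]
far 294 193.83 [549.9 148. ]
far 300 193.89 [550. 130.]
far 306 193.67 [551. 112.]
far 312 193.65 [551.4  94. ]
far 318 194.3 [549.7  76. ]
far 324 194.26 [550.2  58. ]
pad ((224.46604919433594, 223.24415588378906), (50.38701248168945, 48.25265121459961), 88.45184326171875)
[531.2 433.3]
[537.8 287.6]
[386.7 277.4]
[380.2 421. ]
pen scene ([210.32, 263.77], [17, 11, 92], [202, 259]) [513.6 392.3  20. ]
pen top ([211.19, 204.79], [14, 5, 47], [204, 203]) [512.3 395.1  20. ]
```

```bash
python3 - <<'E'
from h import *
S=cv2.imread("pics/scene0.png");T=cv2.imread("pics/top0.png")
dk=lambda h,s,v:(v<125)
print("cap T",blobs(T,dk,(296,203,312,217)))
print("red",tri((344.31,212.31),(338.43,216.07)))
# cone apex: topmost in scene; in top its the blob
yS=blobs(S,yel,(330,195,360,240))[0];print("yel",tri((343.97,222.99),(338.55,217.45)))
b=blobs(T,dk,(296,203,312,217))
for x in b: print("cap",tri((307,223.5),x[0]), onz("scene",(307,223.5),55),onz("top",x[0],61))
th=.026;O=np.array([574.,-15.6,0]);R=np.array([[np.cos(th),-np.sin(th),0],[np.sin(th),np.cos(th),0],[0,0,1]])
W=lambda *p:O+R@np.array(p,float)
a=.7;
for nm,p in dict(rim=(0,0,181),h0=(90*np.sin(a),58,125+90*np.cos(a)),h1=(90*np.sin(a),114,125+90*np.cos(a)),trackNE=(-129,178.5,20),stopface=(-75,-35.5,30),footR=(62,-54,8)).items():
    print(nm,np.round(W(*p),1),"S",np.round(pix("scene",W(*p)),1),"T",np.round(pix("top",W(*p)),1))
# tray: grey profile in top along row 222 and col 295..
g=cv2.cvtColor(T,cv2.COLOR_BGR2GRAY)
print(g[222,286:325]);print(g[190:235,308])
E
```

```text
cap T [([302.41, 209.0], [6, 7, 34], [300, 206])]
red (array([480.8942835 ,  15.60402257,  68.88383294]), np.float64(0.14547722357302445))
yel (array([480.7326546 ,  14.56147306,  31.33142893]), np.float64(1.6309638175087557))
cap (array([501.15604943, 120.43978452,  55.43161715]), np.float64(1.4068001804170576)) [502.09536515 120.74308027  55.        ] [500.17885177 119.55456754  61.        ]
rim [574.  -15.6 181. ] S [337.7 159.3] T [352.2 177.1]
h0 [630.5  43.9 193.8] S [309.3 151.6] T [330.  154.6]
h1 [629.   99.9 193.8] S [291.6 156.6] T [308.6 154.7]
trackNE [440.4 159.5  20. ] S [305.  251.1] T [289.1 230.3]
stopface [499.9 -53.   30. ] S [360.8 212.8] T [361.3 211.3]
footR [637.4 -68.    8. ] S [340.4 194.2] T [365.9 167.2]
[ 63  67  62  64 186 231 239 217 244 254 254 254 254 254 254 254 254 254
 254 254 254 254 254 254 254 254 254 254 252 246 250 254 254 254 254 254
 254 254 254]
[ 65  66  65  68 143 254 250 111 191 116 152 217 218 217 219 226 254 254
 254 254 254 254 254 254 254 254 254 248 249 254 254 254 254 254 250 162
  61  85 193 252 231  84  58  63  60]
```

Everything agrees: yaw ≈ 0.026, stand origin ≈ (574,-16), bottle (481,15), vial (501,120), pad centre (459,355). I'm moving towards the bottle with the closing axis along the track.

Request:
{"name": "arm_command", "arguments": {
  "travel": [
    [0, 0, 0],
    [0, 0, 0],
    [0, 0, 0],
    [0, 0, 0],
    [0.53, -0.99, 0],
    [0.53, -0.99, 0],
    [0.53, -0.99, 0],
    [0.53, -0.99, 0],
    [0.53, -0.99, 0],
    [0.53, -0.99, 0]
  ],
  "twist": [
    [0, 0, 0.95],
    [0, 0, 0.95],
    [0, 0, 0.95],
    [0, 0, 0.95],
    [0, 0, 0],
    [0, 0, 0],
    [0, 0, 0],
    [0, 0, 0],
    [0, 0, 0],
    [0, 0, 0]
  ],
  "fingers": [0.6, 0.6, 0.6, 0.6, 0.6, 0.6, 0.6, 0.6, 0.6, 0.6]
}}

```text
clock: 0.93
ee_pos: [276.8, -386.9, 213.6]
ee_rot: [[1.0, 0.025, -0.0], [0.025, -1.0, 0.001], [-0.0, -0.001, -1.0]]
ft_force: [0.5, -0.1, 0.5]
opening: 73.2
grasp_force: 0.0
```

Request:
{"name": "arm_command", "arguments": {
  "travel": [
    [0.53, -0.99, 0],
    [0.53, -0.99, 0],
    [0.53, -0.99, 0],
    [0.53, -0.99, 0],
    [0.53, -0.99, 0],
    [0.53, -0.99, 0],
    [0.53, -0.99, 0],
    [0.53, -0.99, 0],
    [0.53, -0.99, 0],
    [0.53, -0.99, 0]
  ],
  "twist": [
    [0, 0, 0],
    [0, 0, 0],
    [0, 0, 0],
    [0, 0, 0],
    [0, 0, 0],
    [0, 0, 0],
    [0, 0, 0],
    [0, 0, 0],
    [0, 0, 0],
    [0, 0, 0]
  ],
  "fingers": [0.4, 0.4, 0.4, 0.4, 0.4, 0.4, 0.4, 0.4, 0.4, 0.4]
}}

```text
clock: 1.77
ee_pos: [402.9, -136.2, 213.7]
ee_rot: [[1.0, 0.025, -0.0], [0.025, -1.0, 0.0], [-0.0, -0.0, -1.0]]
ft_force: [0.0, -0.0, 0.5]
opening: 63.8
grasp_force: 0.0
```

Request:
{"name": "arm_command", "arguments": {
  "travel": [
    [0.545, -0.995, 0],
    [0.545, -0.995, 0],
    [0.545, -0.995, 0],
    [0.545, -0.995, 0],
    [0.545, -0.995, 0],
    [0.545, -0.995, 0],
    [0, 0, 1],
    [0, 0, 1],
    [0, 0, 1],
    [0, 0, 0.6]
  ],
  "twist": [
    [0, 0, 0],
    [0, 0, 0],
    [0, 0, 0],
    [0, 0, 0],
    [0, 0, 0],
    [0, 0, 0],
    [0, 0, 0],
    [0, 0, 0],
    [0, 0, 0],
    [0, 0, 0]
  ],
  "fingers": [0.4, 0.4, 0.4, 0.4, 0.4, 0.4, 0.4, 0.4, 0.4, 0.4]
}}

```text
clock: 2.6
ee_pos: [479.0, 14.0, 121.3]
ee_rot: [[1.0, 0.026, -0.004], [0.026, -1.0, -0.0], [-0.004, 0.0, -1.0]]
ft_force: [-0.7, 0.6, -0.4]
opening: 63.9
grasp_force: 0.0
```

Request:
{"name": "arm_command", "arguments": {
  "travel": [
    [0, 0, 0.8],
    [0, 0, 0.8],
    [0, 0, 0.8],
    [0, 0, 0.8],
    [0, 0, 0.6],
    [0, 0, 0],
    [0, 0, 0],
    [0, 0, 0],
    [0, 0, 0],
    [0, 0, 0]
  ],
  "twist": [
    [0, 0, 0],
    [0, 0, 0],
    [0, 0, 0],
    [0, 0, 0],
    [0, 0, 0],
    [0, 0, 0],
    [0, 0, 0],
    [0, 0, 0],
    [0, 0, 0],
    [0, 0, 0]
  ],
  "fingers": [0.4, 0.4, 0.4, 0.4, 0.4, 0.4, -1, -1, -1, -1]
}}

```text
clock: 3.43
ee_pos: [481.6, 13.7, 30.0]
ee_rot: [[1.0, 0.025, 0.002], [0.025, -1.0, -0.0], [0.002, 0.0, -1.0]]
ft_force: [0.8, 0.1, -0.0]
opening: 39.9
grasp_force: 0.0
```

Request:
{"name": "arm_command", "arguments": {
  "travel": [
    [0, 0, 0],
    [0, 0, 0],
    [0, 0, 0],
    [0, 0, 0],
    [0, 0, -0.4],
    [0, 0, -0.9],
    [0, 0, -0.9],
    [0, 0, -0.9],
    [0, 0, -0.9],
    [0, 0, 0]
  ],
  "twist": [
    [0, 0, 0],
    [0, 0, 0],
    [0, 0, 0],
    [0, 0, 0],
    [0, 0, 0],
    [0, 0, 0],
    [0, 0, 0],
    [0, 0, 0],
    [0, 0, 0],
    [0, 0, 0]
  ],
  "fingers": [-1, -1, -1, -1, -1, -1, -1, -1, -1, -1]
}}

```text
clock: 4.27
ee_pos: [483.5, 13.7, 132.8]
ee_rot: [[1.0, 0.025, 0.008], [0.025, -1.0, -0.0], [0.008, 0.0, -1.0]]
ft_force: [0.7, 0.3, -0.6]
opening: 30.8
grasp_force: 30.0
```

Request:
{"name": "arm_command", "arguments": {
  "travel": [
    [-0.13, -0.96, 0],
    [-0.13, -0.96, 0],
    [-0.13, -0.96, 0],
    [-0.13, -0.96, 0],
    [-0.13, -0.96, 0],
    [-0.13, -0.96, 0],
    [-0.13, -0.96, 0],
    [-0.13, -0.96, 0],
    [-0.13, -0.96, 0],
    [-0.13, -0.96, 0]
  ],
  "twist": [
    [0, 0, 0],
    [0, 0, 0],
    [0, 0, 0],
    [0, 0, 0],
    [0, 0, 0],
    [0, 0, 0],
    [0, 0, 0],
    [0, 0, 0],
    [0, 0, 0],
    [0, 0, 0]
  ],
  "fingers": [-1, -1, -1, -1, -1, -1, -1, -1, -1, -1]
}}

```text
clock: 5.1
ee_pos: [441.3, 253.6, 127.8]
ee_rot: [[1.0, 0.025, -0.002], [0.025, -1.0, -0.001], [-0.002, 0.001, -1.0]]
ft_force: [0.4, -0.7, 0.2]
opening: 31.2
grasp_force: 30.0
```

Request:
{"name": "arm_command", "arguments": {
  "travel": [
    [-0.13, -0.96, 0],
    [-0.13, -0.96, 0],
    [-0.13, -0.8, 0],
    [0, 0, 0.8],
    [0, 0, 0.8],
    [0, 0, 0.8],
    [0, 0, 0.7],
    [0, 0, 0.3],
    [0, 0, 0],
    [0, 0, 0]
  ],
  "twist": [
    [0, 0, 0],
    [0, 0, 0],
    [0, 0, 0],
    [0, 0, 0],
    [0, 0, 0],
    [0, 0, 0],
    [0, 0, 0],
    [0, 0, 0],
    [0, 0, 0],
    [0, 0, 0]
  ],
  "fingers": [-1, -1, -1, -1, -1, -1, -1, -1, -1, -1]
}}

```text
clock: 5.93
ee_pos: [430.7, 320.4, 43.6]
ee_rot: [[1.0, 0.025, -0.001], [0.025, -1.0, -0.001], [-0.001, 0.001, -1.0]]
ft_force: [0.9, 0.7, 0.0]
opening: 30.9
grasp_force: 30.0
```

Request:
{"name": "arm_command", "arguments": {
  "travel": [
    [0, 0, 0.25],
    [0, 0, 0.14],
    [0, 0, 0],
    [0, 0, 0],
    [0, 0, 0],
    [0, 0, 0],
    [0, 0, 0],
    [0, 0, -0.5],
    [0, 0, -0.8],
    [0, 0, -0.9]
  ],
  "twist": [
    [0, 0, 0],
    [0, 0, 0],
    [0, 0, 0],
    [0, 0, 0],
    [0, 0, 0],
    [0, 0, 0],
    [0, 0, 0],
    [0, 0, 0],
    [0, 0, 0],
    [0, 0, 0]
  ],
  "fingers": [-1, -1, -1, -1, 0.2, 0.2, 0.2, 0.2, 0.2, 0.2]
}}

```text
clock: 6.77
ee_pos: [430.1, 320.0, 89.0]
ee_rot: [[1.0, 0.025, -0.002], [0.025, -1.0, -0.002], [-0.002, 0.002, -1.0]]
ft_force: [0.1, 0.2, 0.1]
opening: 55.0
grasp_force: 0.0
```

Request:
{"name": "arm_command", "arguments": {
  "travel": [
    [0, 0, -0.9],
    [0, 0, -0.7],
    [0.294, 0.896, 0],
    [0.294, 0.896, 0],
    [0.294, 0.896, 0],
    [0.294, 0.896, 0],
    [0.294, 0.896, 0],
    [0.294, 0.896, 0],
    [0.294, 0.896, 0],
    [0.294, 0.896, 0]
  ],
  "twist": [
    [0, 0, 0],
    [0, 0, 0],
    [0, 0, 0],
    [0, 0, 0],
    [0, 0, 0],
    [0, 0, 0],
    [0, 0, 0],
    [0, 0, 0],
    [0, 0, 0],
    [0, 0, 0]
  ],
  "fingers": [0.2, 0.2, 0.2, 0.0, 0.0, -0.05, -0.05, -0.05, -0.05, -0.05]
}}

```text
clock: 7.6
ee_pos: [494.4, 141.8, 129.4]
ee_rot: [[1.0, 0.025, 0.001], [0.025, -1.0, 0.0], [0.001, -0.0, -1.0]]
ft_force: [-0.5, 0.3, 0.5]
opening: 43.5
grasp_force: 0.0
```

Request:
{"name": "arm_command", "arguments": {
  "travel": [
    [0.294, 0.896, 0],
    [0, 0, 0.8],
    [0, 0, 0.8],
    [0, 0, 0.6],
    [0, 0, 0.4],
    [0, 0, 0.2],
    [0, 0, 0],
    [0, 0, 0],
    [0, 0, 0],
    [0, 0, 0]
  ],
  "twist": [
    [0, 0, 0],
    [0, 0, 0],
    [0, 0, 0],
    [0, 0, 0],
    [0, 0, 0],
    [0, 0, 0],
    [0, 0, 0],
    [0, 0, 0],
    [0, 0, 0],
    [0, 0, 0]
  ],
  "fingers": [-0.05, -0.05, -0.05, -0.05, -0.05, -0.05, -0.05, -0.05, -0.05, -0.05]
}}

```text
clock: 8.43
ee_pos: [502.7, 120.9, 60.1]
ee_rot: [[1.0, 0.025, 0.002], [0.025, -1.0, 0.0], [0.002, -0.0, -1.0]]
ft_force: [-0.6, -0.7, 0.6]
opening: 43.6
grasp_force: 0.0
```

Request:
{"name": "arm_command", "arguments": {
  "travel": [
    [-0.06, 0, 0.4],
    [0, 0, 0.2],
    [0, 0, 0],
    [0, 0, 0],
    [0, 0, 0],
    [0, 0, 0],
    [0, 0, 0],
    [0, 0, 0],
    [0, 0, 0],
    [0, 0, 0]
  ],
  "twist": [
    [0, 0, 0],
    [0, 0, 0],
    [0, 0, 0],
    [0, 0, 0],
    [0, 0, 0],
    [0, 0, 0],
    [0, 0, 0],
    [0, 0, 0],
    [0, 0, 0],
    [0, 0, 0]
  ],
  "fingers": [-0.05, -0.05, -0.05, -0.4, -0.4, -0.6, -1, -1, -1, -1]
}}

```text
clock: 9.27
ee_pos: [500.8, 120.6, 44.5]
ee_rot: [[1.0, 0.025, 0.001], [0.025, -1.0, 0.0], [0.001, -0.0, -1.0]]
ft_force: [0.8, -0.1, 1.9]
opening: 20.9
grasp_force: 30.0
```

Request:
{"name": "arm_command", "arguments": {
  "travel": [
    [0, 0, 0],
    [0, 0, 0],
    [0, 0, -0.4],
    [0, 0, -0.9],
    [0, 0, -0.9],
    [0, 0, -0.9],
    [0, 0, 0]
  ],
  "twist": [
    [0, 0, 0],
    [0, 0, 0],
    [0, 0, 0],
    [0, 0, 0],
    [0, 0, 0],
    [0, 0, 0],
    [0, 0, 0]
  ],
  "fingers": [-1, -1, -1, -1, -1, -1, -1]
}}

```text
clock: 9.85
ee_pos: [503.2, 121.2, 126.3]
ee_rot: [[1.0, 0.025, 0.009], [0.025, -1.0, 0.002], [0.009, -0.002, -1.0]]
ft_force: [0.9, -0.2, 0.2]
opening: 21.0
grasp_force: 30.0
```

Request:
{"name": "arm_command", "arguments": {
  "travel": [
    [-0.24, -0.97, -0.3],
    [-0.24, -0.97, -0.3],
    [-0.24, -0.97, -0.3],
    [-0.24, -0.97, 0],
    [-0.24, -0.97, 0],
    [-0.24, -0.97, 0],
    [-0.24, -0.97, 0],
    [-0.24, -0.97, 0],
    [-0.24, -0.97, 0],
    [-0.24, -0.97, 0]
  ],
  "twist": [
    [0, 0, 0],
    [0, 0, 0],
    [0, 0, 0],
    [0, 0, 0],
    [0, 0, 0],
    [0, 0, 0],
    [0, 0, 0],
    [0, 0, 0],
    [0, 0, 0],
    [0, 0, 0]
  ],
  "fingers": [-1, -1, -1, -1, -1, -1, -1, -1, -1, -1]
}}

```text
clock: 10.68
ee_pos: [433.4, 362.3, 143.7]
ee_rot: [[1.0, 0.025, -0.001], [0.025, -1.0, -0.001], [-0.001, 0.001, -1.0]]
ft_force: [1.7, -0.7, -0.4]
opening: 21.3
grasp_force: 30.0
```

Request:
{"name": "arm_command", "arguments": {
  "travel": [
    [-0.24, -0.97, 0],
    [0, 0, 0],
    [0, 0, 0.8],
    [0, 0, 0.8],
    [0, 0, 0.8],
    [0, 0, 0.8],
    [0, 0, 0.4],
    [0, 0, 0],
    [0, 0, 0]
  ],
  "twist": [
    [0, 0, 0],
    [0, 0, 0],
    [0, 0, 0],
    [0, 0, 0],
    [0, 0, 0],
    [0, 0, 0],
    [0, 0, 0],
    [0, 0, 0],
    [0, 0, 0]
  ],
  "fingers": [-1, -1, -1, -1, -1, -1, -1, -1, -1]
}}

```text
clock: 11.43
ee_pos: [427.8, 385.2, 54.1]
ee_rot: [[1.0, 0.025, -0.001], [0.025, -1.0, -0.001], [-0.001, 0.001, -1.0]]
ft_force: [-0.1, -0.3, 0.7]
opening: 21.2
grasp_force: 30.0
```

Request:
{"name": "arm_command", "arguments": {
  "travel": [
    [0, 0, 0.25],
    [0, 0, 0.12],
    [0, 0, 0],
    [0, 0, 0],
    [0, 0, 0],
    [0, 0, 0],
    [0, 0, 0],
    [0, 0, -0.5],
    [0, 0, -0.8],
    [0, 0, -0.9]
  ],
  "twist": [
    [0, 0, 0],
    [0, 0, 0],
    [0, 0, 0],
    [0, 0, 0],
    [0, 0, 0],
    [0, 0, 0],
    [0, 0, 0],
    [0, 0, 0],
    [0, 0, 0],
    [0, 0, 0]
  ],
  "fingers": [-1, -1, -1, -1, -0.1, -0.1, -0.1, -0.1, -0.1, -0.1]
}}

```text
clock: 12.27
ee_pos: [427.1, 385.0, 99.6]
ee_rot: [[1.0, 0.025, -0.002], [0.025, -1.0, -0.002], [-0.002, 0.002, -1.0]]
ft_force: [0.2, 0.4, -0.2]
opening: 41.1
grasp_force: 0.0
```

```bash
python3 - <<'E'
from h import *
S=get_image("scene")[:,:,::-1].copy();T=get_image("top")[:,:,::-1].copy()
cv2.imwrite("pics/s1.png",S);cv2.imwrite("pics/t1.png",T)
o=np.zeros((400,800,3),np.uint8)
o[:,:400]=cv2.resize(S[160:310,190:340+0],(400,400));o[:,400:]=cv2.resize(T[150:250,195:330][:, :],(400,296)).repeat(1,0) if 0 else cv2.copyMakeBorder(cv2.resize(T[150:250,195:330],(400,296)),0,104,0,0,0)
cv2.imwrite("pics/z1.png",o)
E
```

```text
(no output)
```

View pics/z1.png

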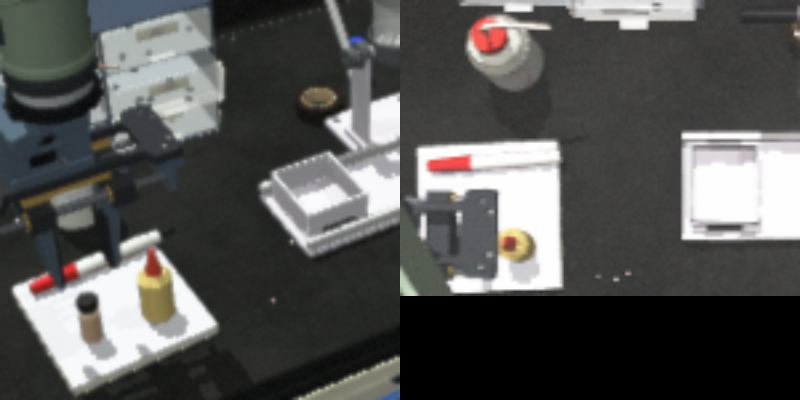

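Both stand upright on the pad: vial at crop (90,318), bottle at (157,290). The tray is empty at the open end. Next is the push with shut fingers.

Request:
{"name": "arm_command", "arguments": {
  "travel": [
    [0, 0, -0.9],
    [0, 0, -0.5],
    [0.31, 0.99, 0],
    [0.31, 0.99, 0],
    [0.31, 0.99, 0],
    [0.31, 0.99, 0],
    [0.31, 0.99, 0],
    [0.31, 0.99, 0],
    [0.31, 0.99, 0],
    [0.31, 0.99, 0]
  ],
  "twist": [
    [0, 0, 0],
    [0, 0, 0],
    [0, 0, 0],
    [0, 0, 0],
    [0, 0, 0],
    [0, 0, 0],
    [0, 0, 0],
    [0, 0, 0],
    [0, 0, 0],
    [0, 0, 0]
  ],
  "fingers": [-0.1, -0.1, -0.1, -1, -1, -1, -1, -1, -1, -1]
}}

```text
clock: 13.2
ee_pos: [494.6, 187.9, 134.2]
ee_rot: [[1.0, 0.025, -0.001], [0.025, -1.0, -0.0], [-0.001, 0.0, -1.0]]
ft_force: [0.5, 0.4, -0.0]
opening: 0.6
grasp_force: 0.0
```

Request:
{"name": "arm_command", "arguments": {
  "travel": [
    [0, 0, 0.9],
    [0, 0, 0.9],
    [0, 0, 0.9],
    [0, 0, 0.9],
    [0, 0, 0.8],
    [0, 0, 0.4],
    [0, 0, 0],
    [0, 0, 0],
    [0, 0, 0]
  ],
  "twist": [
    [0, 0, 0],
    [0, 0, 0],
    [0, 0, 0],
    [0, 0, 0],
    [0, 0, 0],
    [0, 0, 0],
    [0, 0, 0],
    [0, 0, 0],
    [0, 0, 0]
  ],
  "fingers": [-1, -1, -1, -1, -1, -1, -1, -1, -1]
}}

```text
clock: 13.95
ee_pos: [495.6, 189.5, 15.8]
ee_rot: [[1.0, 0.025, 0.002], [0.025, -1.0, 0.001], [0.002, -0.001, -1.0]]
ft_force: [-0.1, -0.5, -0.9]
opening: 0.5
grasp_force: 0.0
```

Request:
{"name": "arm_command", "arguments": {
  "travel": [
    [-0.04, 0.4, 0],
    [0, 0.4, 0],
    [0, 0.4, 0],
    [0, 0.5, 0],
    [0, 0.5, 0],
    [0, 0.5, 0],
    [0, 0.5, 0],
    [0, 0.5, 0],
    [0, 0.5, 0],
    [0, 0.4, 0]
  ],
  "twist": [
    [0, 0, 0],
    [0, 0, 0],
    [0, 0, 0],
    [0, 0, 0],
    [0, 0, 0],
    [0, 0, 0],
    [0, 0, 0],
    [0, 0, 0],
    [0, 0, 0],
    [0, 0, 0]
  ],
  "fingers": [-1, -1, -1, -1, -1, -1, -1, -1, -1, -1]
}}

```text
clock: 14.78
ee_pos: [497.3, 73.1, 15.7]
ee_rot: [[1.0, 0.024, 0.002], [0.024, -1.0, 0.001], [0.002, -0.001, -1.0]]
ft_force: [-0.4, 5.7, 5.3]
opening: 0.4
grasp_force: 3.0
```

Request:
{"name": "arm_command", "arguments": {
  "travel": [
    [0, 0.3, 0],
    [0, 0.3, 0],
    [0, 0.2, 0],
    [0, 0.2, 0],
    [0, 0.2, 0],
    [0, 0, 0]
  ],
  "twist": [
    [0, 0, 0],
    [0, 0, 0],
    [0, 0, 0],
    [0, 0, 0],
    [0, 0, 0],
    [0, 0, 0]
  ],
  "fingers": [-1, -1, -1, -1, -1, -1]
}}

```text
clock: 15.28
ee_pos: [497.7, 42.8, 15.3]
ee_rot: [[1.0, 0.024, 0.001], [0.024, -1.0, -0.0], [0.001, 0.0, -1.0]]
ft_force: [0.4, 0.9, 0.6]
opening: 0.3
grasp_force: 0.3
```

Stepping gently until the stop answers.

Request:
{"name": "arm_command", "arguments": {
  "travel": [
    [0, 0.12, 0],
    [0, 0.12, 0],
    [0, 0.12, 0],
    [0, 0.08, 0]
  ],
  "twist": [
    [0, 0, 0],
    [0, 0, 0],
    [0, 0, 0],
    [0, 0, 0]
  ],
  "fingers": [-1, -1, -1, -1]
}}

```text
clock: 15.62
ee_pos: [497.7, 33.1, 15.2]
ee_rot: [[1.0, 0.025, 0.0], [0.025, -1.0, 0.001], [0.0, -0.001, -1.0]]
ft_force: [0.4, 4.9, 4.9]
opening: 0.6
grasp_force: 2.8
```

Request:
{"name": "arm_command", "arguments": {
  "travel": [
    [0, 0.05, 0],
    [0, 0.05, 0]
  ],
  "twist": [
    [0, 0, 0],
    [0, 0, 0]
  ],
  "fingers": [-1, -1]
}}

```text
clock: 15.78
ee_pos: [497.8, 30.8, 15.2]
ee_rot: [[1.0, 0.025, 0.0], [0.025, -1.0, 0.001], [0.0, -0.001, -1.0]]
ft_force: [-0.5, 5.2, 4.8]
opening: 0.7
grasp_force: 2.9
```

Request:
{"name": "arm_command", "arguments": {
  "travel": [
    [0, 0.05, 0],
    [0, 0.05, 0]
  ],
  "twist": [
    [0, 0, 0],
    [0, 0, 0]
  ],
  "fingers": [-1, -1]
}}

```text
clock: 15.95
ee_pos: [497.8, 28.3, 15.2]
ee_rot: [[1.0, 0.025, 0.0], [0.025, -1.0, 0.001], [0.0, -0.001, -1.0]]
ft_force: [-0.4, 5.8, 4.9]
opening: 0.4
grasp_force: 2.9
```

Request:
{"name": "arm_command", "arguments": {
  "travel": [
    [0, 0.05, 0],
    [0, 0.05, 0]
  ],
  "twist": [
    [0, 0, 0],
    [0, 0, 0]
  ],
  "fingers": [-1, -1]
}}

```text
clock: 16.12
ee_pos: [497.9, 25.9, 15.2]
ee_rot: [[1.0, 0.025, 0.0], [0.025, -1.0, 0.001], [0.0, -0.001, -1.0]]
ft_force: [-0.4, 4.2, 4.9]
opening: 0.4
grasp_force: 2.9
```

Request:
{"name": "arm_command", "arguments": {
  "travel": [
    [0, 0.05, 0],
    [0, 0.05, 0]
  ],
  "twist": [
    [0, 0, 0],
    [0, 0, 0]
  ],
  "fingers": [-1, -1]
}}

```text
clock: 16.28
ee_pos: [497.9, 25.2, 15.2]
ee_rot: [[1.0, 0.022, 0.0], [0.022, -1.0, 0.004], [0.0, -0.004, -1.0]]
ft_force: [0.1, 18.8, 5.6]
opening: 0.5
grasp_force: 9.7
```

Request:
{"name": "arm_command", "arguments": {
  "travel": [
    [0, 0.05, 0],
    [0, 0.05, 0]
  ],
  "twist": [
    [0, 0, 0],
    [0, 0, 0]
  ],
  "fingers": [-1, -1]
}}

```text
clock: 16.45
ee_pos: [497.9, 25.2, 15.3]
ee_rot: [[1.0, 0.02, 0.0], [0.02, -1.0, 0.008], [0.0, -0.008, -1.0]]
ft_force: [-1.2, 30.5, 6.8]
opening: 0.4
grasp_force: 15.4
```

```bash
python3 - <<'E'
from h import *
S=get_image("scene")[:,:,::-1].copy();T=get_image("top")[:,:,::-1].copy()
cv2.imwrite("pics/s2.png",S);cv2.imwrite("pics/t2.png",T)
o=np.zeros((400,800,3),np.uint8)
o[:,:400]=cv2.resize(S[145:255,280:390],(400,400),interpolation=cv2.INTER_CUBIC);o[:380,400:]=cv2.resize(T[145:240,280:380],(400,380),interpolation=cv2.INTER_CUBIC)
cv2.imwrite("pics/z2.png",o)
E
```

```text
(no output)
```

View pics/z2.png

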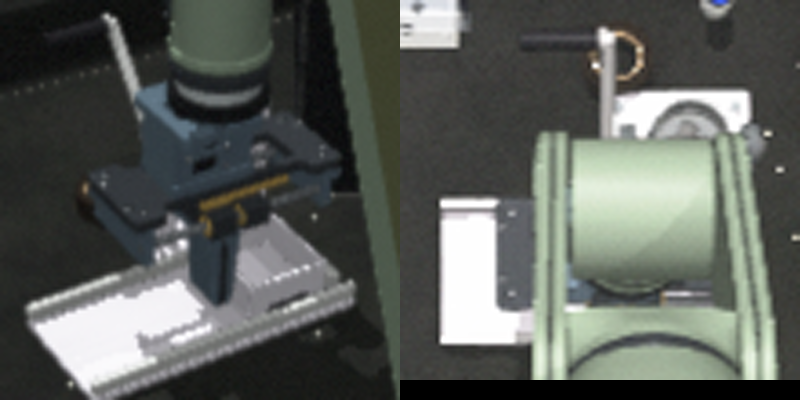

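The tray is hard against the stop (force rose to 30 N with no further movement). I'm backing off, lifting and turning for the crank.

Request:
{"name": "arm_command", "arguments": {
  "travel": [
    [0, -0.4, 0],
    [0, -0.8, 0],
    [0, -0.8, 0],
    [0, -0.6, -0.8],
    [0, 0, -1],
    [0, 0, -1],
    [0, 0, -1],
    [0, 0, -1],
    [0, 0, -1],
    [0, 0, -1]
  ],
  "twist": [
    [0, 0, 0],
    [0, 0, 0],
    [0, 0, 0],
    [0, 0, 0],
    [0, 0, 0],
    [0, 0, 0],
    [0, 0, 0],
    [0, 0, 0],
    [0, 0, 0],
    [0, 0, 0]
  ],
  "fingers": [-1, -1, -1, -1, -1, -1, -1, -1, -1, -1]
}}

```text
clock: 17.38
ee_pos: [495.5, 84.5, 185.4]
ee_rot: [[1.0, 0.025, -0.002], [0.025, -1.0, -0.002], [-0.002, 0.002, -1.0]]
ft_force: [-0.6, 0.8, 0.0]
opening: 0.1
grasp_force: 0.0
```

Request:
{"name": "arm_command", "arguments": {
  "travel": [
    [0, 0, -1],
    [0, 0, -1],
    [0, 0, -1],
    [0, 0, 0],
    [0, 0, 0],
    [0, 0, 0],
    [0, 0, 0],
    [0, 0, 0],
    [0, 0, 0],
    [0, 0, 0]
  ],
  "twist": [
    [0, 0, -0.9],
    [0, 0, -0.9],
    [0, 0, -0.9],
    [0, 0, -1],
    [0, 0, -1],
    [0, 0, -1],
    [0, 0, -1],
    [0, 0, -1],
    [0, 0, -1],
    [0, 0, -1]
  ],
  "fingers": [-0.1, -0.1, -0.1, -0.1, -0.1, -0.1, -0.1, -0.1, -0.1, -0.1]
}}

```text
clock: 18.22
ee_pos: [495.7, 84.5, 259.0]
ee_rot: [[0.64, 0.768, -0.002], [0.768, -0.64, -0.002], [-0.003, -0.0, -1.0]]
ft_force: [-0.4, -0.4, 0.2]
opening: 41.2
grasp_force: 0.0
```

Request:
{"name": "arm_command", "arguments": {
  "travel": [
    [0, 0, 0],
    [0, 0, 0],
    [0, 0, 0],
    [0, 0, 0],
    [0, 0, 0],
    [0, 0, 0],
    [0, 0, 0],
    [0, 0, 0],
    [0, 0, 0],
    [0, 0, 0]
  ],
  "twist": [
    [0, 0, -1],
    [0, 0, -1],
    [0, 0, -1],
    [0, 0, -1],
    [0, 0, -1],
    [0, 0, -1],
    [0, 0, -1],
    [0, 0, -1],
    [0, 0, -0.3],
    [0, 0, 0]
  ],
  "fingers": [-0.1, -0.1, -0.1, -0.1, -0.1, -0.1, -0.1, -0.1, -0.1, -0.1]
}}

```text
clock: 19.05
ee_pos: [495.8, 84.6, 259.0]
ee_rot: [[-0.025, 1.0, -0.002], [1.0, 0.025, -0.002], [-0.002, -0.002, -1.0]]
ft_force: [0.7, -1.2, 0.0]
opening: 41.2
grasp_force: 0.0
```

```bash
python3 - <<'E'
from h import *
S=get_image("scene")[:,:,::-1].copy();T=get_image("top")[:,:,::-1].copy()
cv2.imwrite("pics/s3.png",S);cv2.imwrite("pics/t3.png",T)
print(tri((309.4,149.6),(331.2,154.6)),tri((292.2,156.2),(309.7,155)))
S=cv2.imread("pics/scene0.png");T=cv2.imread("pics/top0.png")
g=cv2.cvtColor(T,cv2.COLOR_BGR2GRAY);print(g[148:162,304:334])
o=np.zeros((400,800,3),np.uint8)
S=cv2.imread("pics/s3.png");T=cv2.imread("pics/t3.png")
o[:,:400]=cv2.resize(S[145:255,280:390],(400,400),interpolation=cv2.INTER_CUBIC);o[:380,400:]=cv2.resize(T[145:240,280:380],(400,380),interpolation=cv2.INTER_CUBIC)
cv2.imwrite("pics/z3.png",o)
E
```

```text
(array([629.73763704,  42.21070133, 199.9395188 ]), np.float64(3.059479464463403)) (array([628.46741421,  97.60892971, 194.70932507]), np.float64(1.2656487811877957))
[[ 59  59  58  58  61  61  63  60  59  58  60  60  56  59  61  61  61  56
   58  57  58  57  52  57  59  57  60  60  60  59]
 [ 58  58  61  56  56  60  58  55  56  55  56  57  60  54  62  59  63  59
   57  57  58  57  58  61  61  60  62  60  56  60]
 [ 60  61  58  59  59  60  59  55  63  59  54  58  57  58  60  63  62  62
   55  54  58  57  53  56  57  58  59  59  56  55]
 [ 61  64  62  61  59  58  61  61  61  59  60  59  59  59  56  59  59  58
   58  57  58  56  57  56  57  65  92  80  55  56]
 [ 63  62  62  58  62  61  61  59  56  56  56  55  51  51  54  54  55  51
   52  53  51  55  51  51  51 116 208 181  98  91]
 [ 61  60  63  61  62  56  56  60  60  61  61  60  61  60  61  62  62  64
   61  65  62  63  62  63  66 135 227 234 226 198]
 [ 63  59  64  63  59  58  69  74  75  76  82  76  77  79  79  78  82  80
   83  81  83  85  84  86  87 143 234 251 246 187]
 [ 59  64  66  64  63  56  56  58  59  56  60  59  59  57  57  63  56  60
   58  57  59  60  58  59  57 115 213 233 223 161]
 [ 64  67  62  67  63  53  51  47  47  44  47  48  44  47  46  49  48  50
   47  46  49  46  52  46  49  88 168 183 167 125]
 [ 65  65  67  62  62  54  44  43  42  43  42  47  49  47  48  50  48  47
   45  43  49  46  47  54  62  77 122 168 169 122]
 [ 64  62  63  64  61  61  58  60  60  61  65  62  60  66  63  62  57  60
   58  61  57  60  60  86 101  81 106 161 170 125]
 [ 57  62  61  64  60  64  61  56  57  59  61  59  61  60  62  64  61  57
   58  56  57  59  58  79  95  80 115 164 170 127]
 [ 59  63  62  64  61  65  58  59  57  61  59  60  58  60  60  61  60  56
   58  60  54  57  58  60 141 130 114 166 170 123]
 [ 61  60  56  62  62  57  62  58  63  61  60  60  56  58  61  61  62  55
   59  59  56  60  61  57 229 217 123 163 166 124]]
```

View pics/z3.png

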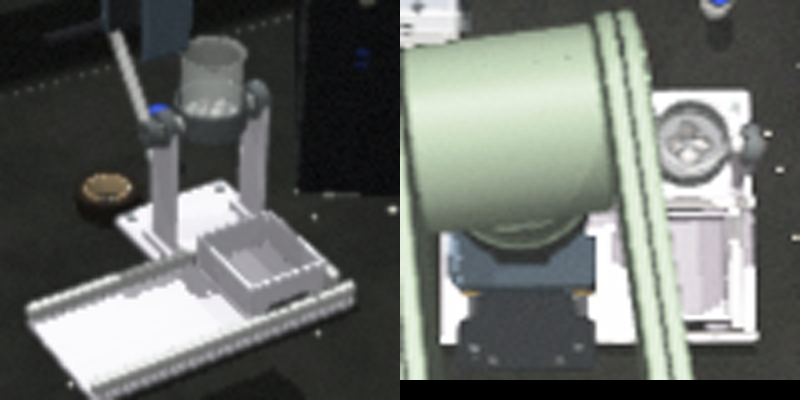

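The tray is home at scene crop (262,262) and the beaker is upright with its balls. Next: go over the handle at (629,71.6,194) and descend.

Request:
{"name": "arm_command", "arguments": {
  "travel": [
    [-0.11, 0.89, 0],
    [-0.11, 0.89, 0],
    [-0.11, 0.89, 0],
    [-0.11, 0.89, 0],
    [-0.11, 0.89, 0],
    [-0.11, 0.89, 0],
    [0, 0, 0.6],
    [0, 0, 0.6],
    [0, 0, 0.6],
    [0, 0, 0]
  ],
  "twist": [
    [0, 0, 0],
    [0, 0, 0],
    [0, 0, 0],
    [0, 0, 0],
    [0, 0, 0],
    [0, 0, 0],
    [0, 0, 0],
    [0, 0, 0],
    [0, 0, 0],
    [0, 0, 0]
  ],
  "fingers": [-0.1, -0.1, -0.1, -0.1, -0.1, -0.1, -0.1, -0.1, -0.1, -0.1]
}}

```text
clock: 19.98
ee_pos: [628.3, 71.9, 211.0]
ee_rot: [[-0.024, 1.0, -0.008], [1.0, 0.024, -0.001], [-0.001, -0.008, -1.0]]
ft_force: [-0.8, -0.4, -1.1]
opening: 41.1
grasp_force: 0.0
```

Request:
{"name": "arm_command", "arguments": {
  "travel": [
    [0, 0, 0.6],
    [0, 0, 0.5],
    [0, 0, 0.4],
    [0, 0, 0],
    [0, 0, 0],
    [0, 0, 0]
  ],
  "twist": [
    [0, 0, 0],
    [0, 0, 0],
    [0, 0, 0],
    [0, 0, 0],
    [0, 0, 0],
    [0, 0, 0]
  ],
  "fingers": [-0.1, -0.1, -0.1, -0.1, -0.1, -0.1]
}}

```text
clock: 20.48
ee_pos: [630.8, 72.6, 178.4]
ee_rot: [[-0.025, 1.0, 0.002], [1.0, 0.025, -0.0], [-0.0, 0.002, -1.0]]
ft_force: [-0.0, 0.5, -0.1]
opening: 41.2
grasp_force: 0.0
```

Request:
{"name": "arm_command", "arguments": {
  "travel": [
    [0, 0, 0.12],
    [0, 0, 0],
    [0, 0, 0],
    [0, 0, 0],
    [0, 0, 0],
    [0, 0, 0],
    [0, 0, 0]
  ],
  "twist": [
    [0, 0, 0],
    [0, 0, 0],
    [0, 0, 0],
    [0, 0, 0],
    [0, 0, 0],
    [0, 0, 0],
    [0, 0, 0]
  ],
  "fingers": [-0.5, -0.6, -0.8, -1, -1, -1, -1]
}}

```text
clock: 21.07
ee_pos: [630.4, 72.6, 174.7]
ee_rot: [[-0.025, 1.0, 0.001], [1.0, 0.025, -0.0], [-0.0, 0.001, -1.0]]
ft_force: [-0.1, 0.6, 1.0]
opening: 13.0
grasp_force: 30.0
```

```bash
python3 - <<'E'
import numpy as np
def go(qs):
    a=np.array(qs)-.7;y=-90*np.sin(a);z=90*np.cos(a)
    for q,dy,dz in zip(qs[1:],np.diff(y)/25,-np.diff(z)/25):print(round(q,2),"[0, %.2f, %.2f]"%(dy,dz),end=", ")
    print()
go(list(np.linspace(0,1,11)));go(list(np.linspace(1,1.5,11)));go(list(np.linspace(1.5,1.9,11)));go(list(np.linspace(1.9,1.94,3)))
go(list(np.linspace(1.9,.9,11)));go(list(np.linspace(.9,0,11)))
E
```

```text
0.1 [0, -0.29, -0.22], 0.2 [0, -0.31, -0.19], 0.3 [0, -0.32, -0.16], 0.4 [0, -0.34, -0.12], 0.5 [0, -0.35, -0.09], 0.6 [0, -0.36, -0.05], 0.7 [0, -0.36, -0.02], 0.8 [0, -0.36, 0.02], 0.9 [0, -0.36, 0.05], 1.0 [0, -0.35, 0.09], 
1.05 [0, -0.17, 0.06], 1.1 [0, -0.17, 0.07], 1.15 [0, -0.16, 0.07], 1.2 [0, -0.16, 0.08], 1.25 [0, -0.16, 0.09], 1.3 [0, -0.15, 0.10], 1.35 [0, -0.15, 0.11], 1.4 [0, -0.14, 0.11], 1.45 [0, -0.13, 0.12], 1.5 [0, -0.13, 0.13], 
1.54 [0, -0.10, 0.11], 1.58 [0, -0.09, 0.11], 1.62 [0, -0.09, 0.11], 1.66 [0, -0.08, 0.12], 1.7 [0, -0.08, 0.12], 1.74 [0, -0.08, 0.12], 1.78 [0, -0.07, 0.13], 1.82 [0, -0.07, 0.13], 1.86 [0, -0.06, 0.13], 1.9 [0, -0.05, 0.13], 
1.92 [0, -0.03, 0.07], 1.94 [0, -0.02, 0.07], 
1.8 [0, 0.15, -0.33], 1.7 [0, 0.18, -0.31], 1.6 [0, 0.21, -0.29], 1.5 [0, 0.24, -0.27], 1.4 [0, 0.26, -0.25], 1.3 [0, 0.29, -0.22], 1.2 [0, 0.31, -0.19], 1.1 [0, 0.32, -0.16], 1.0 [0, 0.34, -0.12], 0.9 [0, 0.35, -0.09], 
0.81 [0, 0.32, -0.05], 0.72 [0, 0.32, -0.02], 0.63 [0, 0.32, 0.01], 0.54 [0, 0.32, 0.04], 0.45 [0, 0.32, 0.07], 0.36 [0, 0.31, 0.09], 0.27 [0, 0.30, 0.12], 0.18 [0, 0.29, 0.15], 0.09 [0, 0.27, 0.17], 0.0 [0, 0.26, 0.20],
```

Request:
{"name": "arm_command", "arguments": {
  "travel": [
    [0, -0.29, -0.22],
    [0, -0.31, -0.19],
    [0, -0.32, -0.16],
    [0, -0.34, -0.12],
    [0, -0.35, -0.09],
    [0, -0.36, -0.05],
    [0, -0.36, -0.02],
    [0, -0.36, 0.02],
    [0, -0.36, 0.05],
    [0, -0.35, 0.09]
  ],
  "twist": [
    [0, 0, 0],
    [0, 0, 0],
    [0, 0, 0],
    [0, 0, 0],
    [0, 0, 0],
    [0, 0, 0],
    [0, 0, 0],
    [0, 0, 0],
    [0, 0, 0],
    [0, 0, 0]
  ],
  "fingers": [-1, -1, -1, -1, -1, -1, -1, -1, -1, -1]
}}

```text
clock: 21.9
ee_pos: [548.0, 70.8, 194.3]
ee_rot: [[-0.025, 1.0, 0.01], [1.0, 0.025, 0.001], [0.001, 0.01, -1.0]]
ft_force: [5.4, 0.4, 3.8]
opening: 13.7
grasp_force: 30.0
```

Request:
{"name": "arm_command", "arguments": {
  "travel": [
    [0, -0.17, 0.06],
    [0, -0.17, 0.07],
    [0, -0.16, 0.07],
    [0, -0.16, 0.08],
    [0, -0.16, 0.09],
    [0, -0.15, 0.1],
    [0, -0.15, 0.11],
    [0, -0.14, 0.11],
    [0, -0.13, 0.12],
    [0, -0.13, 0.13]
  ],
  "twist": [
    [0, 0, 0],
    [0, 0, 0],
    [0, 0, 0],
    [0, 0, 0],
    [0, 0, 0],
    [0, 0, 0],
    [0, 0, 0],
    [0, 0, 0],
    [0, 0, 0],
    [0, 0, 0]
  ],
  "fingers": [-1, -1, -1, -1, -1, -1, -1, -1, -1, -1]
}}

```text
clock: 22.73
ee_pos: [507.1, 69.8, 167.8]
ee_rot: [[-0.025, 1.0, 0.0], [1.0, 0.025, 0.001], [0.001, 0.0, -1.0]]
ft_force: [3.1, 2.6, 3.9]
opening: 13.2
grasp_force: 30.0
```

Request:
{"name": "arm_command", "arguments": {
  "travel": [
    [0, -0.1, 0.11],
    [0, -0.09, 0.11],
    [0, -0.09, 0.11],
    [0, -0.08, 0.12],
    [0, -0.08, 0.12],
    [0, -0.08, 0.12],
    [0, -0.07, 0.13],
    [0, -0.07, 0.13],
    [0, -0.06, 0.13],
    [0, -0.05, 0.13]
  ],
  "twist": [
    [0, 0, 0],
    [0, 0, 0],
    [0, 0, 0],
    [0, 0, 0],
    [0, 0, 0],
    [0, 0, 0],
    [0, 0, 0],
    [0, 0, 0],
    [0, 0, 0],
    [0, 0, 0]
  ],
  "fingers": [-1, -1, -1, -1, -1, -1, -1, -1, -1, -1]
}}

```text
clock: 23.57
ee_pos: [488.2, 69.3, 137.8]
ee_rot: [[-0.025, 1.0, 0.001], [1.0, 0.025, 0.001], [0.001, 0.001, -1.0]]
ft_force: [4.0, 3.8, 3.4]
opening: 13.3
grasp_force: 30.0
```

Request:
{"name": "arm_command", "arguments": {
  "travel": [
    [0, 0, 0],
    [0, 0, 0],
    [0, 0, 0],
    [0, 0, 0],
    [0, 0, 0],
    [0, 0, 0],
    [0, 0, 0],
    [0, 0, 0]
  ],
  "twist": [
    [0, 0, 0],
    [0, 0, 0],
    [0, 0, 0],
    [0, 0, 0],
    [0, 0, 0],
    [0, 0, 0],
    [0, 0, 0],
    [0, 0, 0]
  ],
  "fingers": [-1, -1, -1, -1, -1, -1, -1, -1]
}}

```text
clock: 24.23
ee_pos: [487.9, 69.3, 137.2]
ee_rot: [[-0.025, 1.0, -0.0], [1.0, 0.025, 0.0], [0.0, -0.0, -1.0]]
ft_force: [5.1, 3.3, 0.1]
opening: 13.3
grasp_force: 30.0
```

```bash
python3 - <<'E'
from h import *
S=get_image("scene")[:,:,::-1].copy();T=get_image("top")[:,:,::-1].copy()
o=np.zeros((400,800,3),np.uint8)
o[:,:400]=cv2.resize(S[145:255,280:390],(400,400),interpolation=cv2.INTER_CUBIC);o[:380,400:]=cv2.resize(T[145:240,280:380],(400,380),interpolation=cv2.INTER_CUBIC)
cv2.imwrite("pics/z4.png",o)
E
```

```text
(no output)
```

View pics/z4.png

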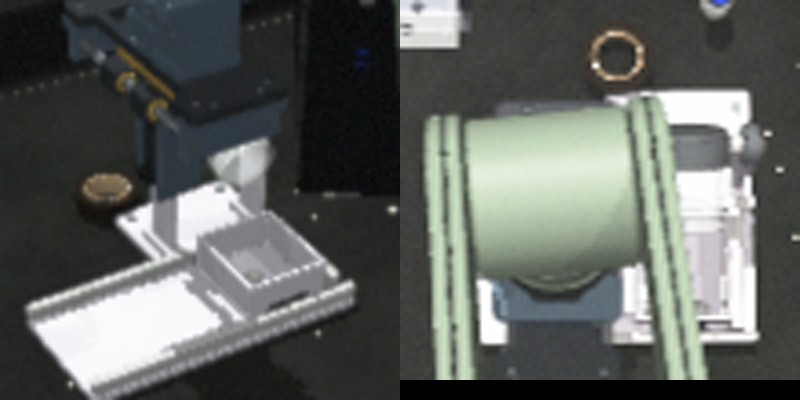

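The beaker is tipped past horizontal at crop (240,160), and something lies in the tray at about (255,270). I'm tipping to the stop, waiting, then comparing the tray with the earlier picture.

Request:
{"name": "arm_command", "arguments": {
  "travel": [
    [0, -0.03, 0.07],
    [0, -0.02, 0.07],
    [0, 0, 0],
    [0, 0, 0],
    [0, 0, 0],
    [0, 0, 0],
    [0, 0, 0],
    [0, 0, 0],
    [0, 0, 0],
    [0, 0, 0]
  ],
  "twist": [
    [0, 0, 0],
    [0, 0, 0],
    [0, 0, 0],
    [0, 0, 0],
    [0, 0, 0],
    [0, 0, 0],
    [0, 0, 0],
    [0, 0, 0],
    [0, 0, 0],
    [0, 0, 0]
  ],
  "fingers": [-1, -1, -1, -1, -1, -1, -1, -1, -1, -1]
}}

```text
clock: 25.17
ee_pos: [487.1, 69.3, 134.4]
ee_rot: [[-0.025, 1.0, 0.001], [1.0, 0.025, 0.001], [0.0, 0.001, -1.0]]
ft_force: [4.3, 3.6, 3.1]
opening: 13.2
grasp_force: 30.0
```

```bash
python3 - <<'E'
from h import *
S=get_image("scene")[:,:,::-1].copy();T=get_image("top")[:,:,::-1].copy()
cv2.imwrite("pics/s5.png",S)
f=lambda I:cv2.resize(I[180:235,330:380],(400,440),interpolation=cv2.INTER_CUBIC)
o=np.hstack([f(S),cv2.resize(T[180:235,335:385],(400,440),interpolation=cv2.INTER_CUBIC)])
cv2.imwrite("pics/z5.png",o)
E
```

```text
(no output)
```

View pics/z5.png

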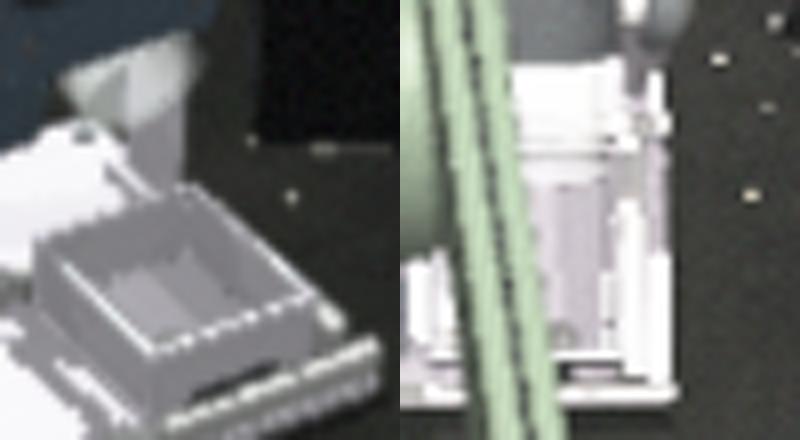

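The beaker looks empty, and one ball shows in the top view near (565,330) of the crop. I'm swinging back.

Request:
{"name": "arm_command", "arguments": {
  "travel": [
    [0, 0.05, -0.14],
    [0, 0.15, -0.33],
    [0, 0.18, -0.31],
    [0, 0.21, -0.29],
    [0, 0.24, -0.27],
    [0, 0.26, -0.25],
    [0, 0.29, -0.22],
    [0, 0.31, -0.19],
    [0, 0.32, -0.16],
    [0, 0.34, -0.12]
  ],
  "twist": [
    [0, 0, 0],
    [0, 0, 0],
    [0, 0, 0],
    [0, 0, 0],
    [0, 0, 0],
    [0, 0, 0],
    [0, 0, 0],
    [0, 0, 0],
    [0, 0, 0],
    [0, 0, 0]
  ],
  "fingers": [-1, -1, -1, -1, -1, -1, -1, -1, -1, -1]
}}

```text
clock: 26.1
ee_pos: [538.7, 70.4, 192.5]
ee_rot: [[-0.025, 1.0, -0.016], [1.0, 0.025, -0.001], [-0.0, -0.016, -1.0]]
ft_force: [-12.6, 3.0, 13.9]
opening: 13.4
grasp_force: 30.0
```

Request:
{"name": "arm_command", "arguments": {
  "travel": [
    [0, 0.35, -0.09],
    [0, 0.32, -0.05],
    [0, 0.32, -0.02],
    [0, 0.32, 0.01],
    [0, 0.32, 0.04],
    [0, 0.32, 0.07],
    [0, 0.31, 0.09],
    [0, 0.3, 0.12],
    [0, 0.29, 0.15],
    [0, 0.27, 0.17]
  ],
  "twist": [
    [0, 0, 0],
    [0, 0, 0],
    [0, 0, 0],
    [0, 0, 0],
    [0, 0, 0],
    [0, 0, 0],
    [0, 0, 0],
    [0, 0, 0],
    [0, 0, 0],
    [0, 0, 0]
  ],
  "fingers": [-1, -1, -1, -1, -1, -1, -1, -1, -1, -1]
}}

```text
clock: 26.93
ee_pos: [620.6, 72.4, 178.8]
ee_rot: [[-0.025, 1.0, -0.008], [1.0, 0.025, -0.001], [-0.0, -0.008, -1.0]]
ft_force: [-5.4, 2.6, 3.3]
opening: 13.0
grasp_force: 30.0
```

Request:
{"name": "arm_command", "arguments": {
  "travel": [
    [0, 0.2, 0.16],
    [0, 0.06, 0.06],
    [0, 0, 0],
    [0, 0, 0]
  ],
  "twist": [
    [0, 0, 0],
    [0, 0, 0],
    [0, 0, 0],
    [0, 0, 0]
  ],
  "fingers": [-1, -1, -1, -1]
}}

```text
clock: 27.27
ee_pos: [628.7, 72.5, 172.7]
ee_rot: [[-0.025, 1.0, -0.003], [1.0, 0.025, -0.0], [-0.0, -0.003, -1.0]]
ft_force: [-3.6, 2.6, -2.4]
opening: 13.2
grasp_force: 30.0
```

Request:
{"name": "arm_command", "arguments": {
  "travel": [
    [0, 0.08, 0.04],
    [0, 0.06, 0.04],
    [0, 0, 0]
  ],
  "twist": [
    [0, 0, 0],
    [0, 0, 0],
    [0, 0, 0]
  ],
  "fingers": [-1, -1, -1]
}}

```text
clock: 27.52
ee_pos: [630.4, 72.5, 171.3]
ee_rot: [[-0.025, 1.0, -0.007], [1.0, 0.025, -0.001], [-0.0, -0.007, -1.0]]
ft_force: [-9.5, 2.4, 1.7]
opening: 13.5
grasp_force: 30.0
```

Handle is back at its start x and the stop is pushing back. I'm releasing, lifting and moving clear.

Request:
{"name": "arm_command", "arguments": {
  "travel": [
    [0, 0, 0],
    [0, 0, 0],
    [0, 0, 0],
    [0, 0, 0],
    [0, 0, -0.5],
    [0, 0, -0.8],
    [0, 0, -1],
    [0, 0, -1],
    [0, 0, -1],
    [0, 0, 0]
  ],
  "twist": [
    [0, 0, 0],
    [0, 0, 0],
    [0, 0, 0],
    [0, 0, 0],
    [0, 0, 0],
    [0, 0, 0],
    [0, 0, 0],
    [0, 0, 0],
    [0, 0, 0],
    [0, 0, 0]
  ],
  "fingers": [-0.3, -0.2, -0.2, -0.2, -0.2, -0.2, -0.2, -0.2, -0.2, -0.2]
}}

```text
clock: 28.35
ee_pos: [636.4, 72.5, 285.5]
ee_rot: [[-0.025, 1.0, 0.012], [1.0, 0.025, 0.0], [0.0, 0.012, -1.0]]
ft_force: [0.4, -0.8, -0.0]
opening: 36.5
grasp_force: 0.0
```

Request:
{"name": "arm_command", "arguments": {
  "travel": [
    [0.9, -0.6, 0],
    [0.9, -0.6, 0],
    [0.9, -0.6, 0],
    [0.9, -0.6, 0],
    [0.9, -0.6, 0],
    [0.9, -0.6, 0],
    [0.9, -0.6, 0],
    [0.9, -0.6, 0],
    [0, 0, 0],
    [0, 0, 0]
  ],
  "twist": [
    [0, 0, 0],
    [0, 0, 0],
    [0, 0, 0],
    [0, 0, 0],
    [0, 0, 0],
    [0, 0, 0],
    [0, 0, 0],
    [0, 0, 0],
    [0, 0, 0],
    [0, 0, 0]
  ],
  "fingers": [-0.2, -0.2, -0.2, -0.2, -0.2, -0.2, -0.2, -0.2, -0.2, -0.2]
}}

```text
clock: 29.18
ee_pos: [508.8, 250.2, 279.1]
ee_rot: [[-0.027, 1.0, 0.001], [1.0, 0.027, -0.001], [-0.001, 0.001, -1.0]]
ft_force: [0.1, 1.0, -0.0]
opening: 36.4
grasp_force: 0.0
```

```bash
python3 - <<'E'
from h import *
S=get_image("scene")[:,:,::-1].copy();T=get_image("top")[:,:,::-1].copy()
cv2.imwrite("pics/s6.png",S);cv2.imwrite("pics/t6.png",T)
o=np.hstack([cv2.resize(S[145:255,280:390],(400,500),interpolation=cv2.INTER_CUBIC),cv2.resize(T[170:240,320:376],(400,500),interpolation=cv2.INTER_CUBIC)])
cv2.imwrite("pics/z6.png",o)
E
```

```text
(no output)
```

View pics/z6.png

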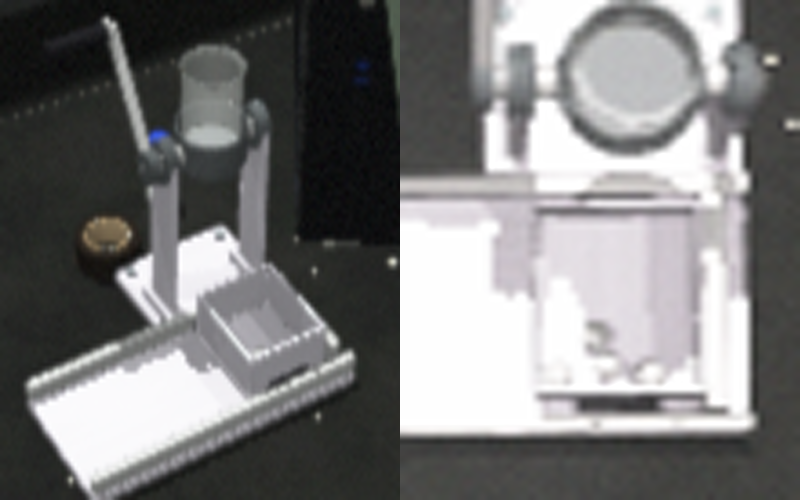

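```bash
python3 - <<'E'
import cv2,numpy as np
A=cv2.imread("pics/t3.png");B=cv2.imread("pics/t6.png")
a=A[196:228,336:366];b=B[196:228,336:366]
d=cv2.absdiff(a,b).max(2)
c=lambda I:cv2.resize(I,(260,280),interpolation=cv2.INTER_NEAREST)
d=cv2.cvtColor(np.clip(d.astype(int)*3,0,255).astype(np.uint8),cv2.COLOR_GRAY2BGR)
st=lambda I:np.clip((I.astype(int)-120)*255/135,0,255).astype(np.uint8)
s=cv2.imread("pics/s6.png")[200:235,330:372];s0=cv2.imread("pics/s3.png")[200:235,330:372]
e=cv2.cvtColor(np.clip(cv2.absdiff(s,s0).max(2).astype(int)*4,0,255).astype(np.uint8),cv2.COLOR_GRAY2BGR)
cv2.imwrite("pics/z7.png",np.vstack([np.hstack([c(st(a)),c(st(b)),c(d)]),np.hstack([c(s0),c(s),c(e)])]))
E
```

```text
(no output)
```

View pics/z7.png

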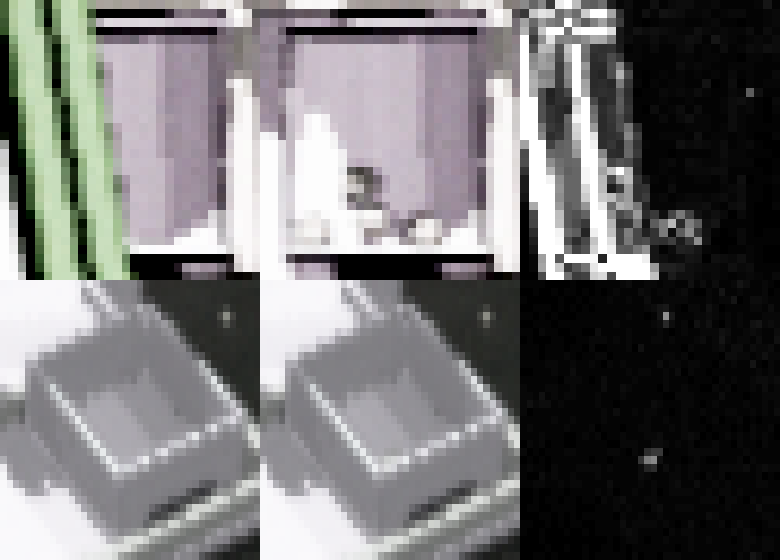

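All four balls lie in the tray (crop (310,232), (362,187), (372,230), (422,230)). One numeric check on the crank, then hand in.

```bash
python3 - <<'E'
import cv2,numpy as np
from bench import hand_in
ok=1
for a,b,r in(("scene0","s6",(145,188,300,328)),("top0","t6",(148,185,325,336))):
    A,B=[cv2.cvtColor(cv2.imread(f"pics/{n}.png")[r[0]:r[1],r[2]:r[3]],cv2.COLOR_BGR2GRAY).astype(np.float32) for n in(a,b)]
    s=cv2.phaseCorrelate(A,B)[0];d=np.abs(A-B).mean();print(s,d);ok&=d<8
if ok: print(hand_in())
E
```

```text
(0.0007095100055440895, 0.5758508556724351) 1.7799003
(-0.07714358751863948, 0.03976630860833197) 4.4963145
the job is handed in; nothing more can be done
None
```

The job is handed in at about 29 s of the 72 s, with no verdict returned. In the final pictures all four balls lie in the tray, which is against the end stop, and the crank is back and the beaker upright. The glue bottle and vial stood upright on the pad when I last viewed it, before pushing the tray.

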